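Swap hand-blender battery packs and show the charged one to the code scanner

ROBOT

A 6-joint arm with a two-finger parallel gripper is mounted at the origin on the work surface. World frame = base frame: x ahead of the robot, y to its left, z up, the work surface at z = 0. Lengths are in mm, angles in rad, forces in N, time in s.
With the tool pointing down it reaches from about 275 to 1000 mm from the base axis. Payload 8.4 kg.
Tool frame: the origin (TCP) lies on the centre line of the jaws, within the pads' length; the fingertips stand r.tip_reach ahead of it and the grasp point (between the pads) lies 3 mm ahead of it (r.tip_reach is the distance from the TCP to the fingertips, in mm); z points along the fingers, y is the direction in which the jaws open and shut (so a half turn about z gives the same grasp; the last joint's range is limited). The gripper opens to 85 mm and grips with 20 to 120 N. Pads are 22 mm wide; open, the fingers measure 114 mm over their backs; the gripper's body (76 mm by 85 mm) begins 54 mm behind the grasp point. The pads swing forward as they close: fully open they stand 13 mm farther back than shut.
Start: joints at [1.259, 0.353, 1.633, -0, 1.155, -0.002], TCP at [190.541, 595.25, 253.281] pointing down, gripper open.
Joint ranges: [-2.63, 2.63], [-0.92, 2.1], [0.06, 2.66], [-1.3, 4.44], [0, 2.69], [-3.02, 3.02]. Speed limits (rad/s): [2.22, 2.22, 2.79, 3.14, 3.14, 3.14].

INTERFACE

Orientations are given as [roll, pitch, yaw] about the fixed x, y, z axes, in that order (R = Rz(yaw) Ry(pitch) Rx(roll)).
In Python, from rig import sense, optics, r, nets gives the robot as it stands. The module is installed in compiled form; this text tells all that it offers.
- The arm moves only by the tool carry_out, never from a script. Its argument "increments" is a list that holds one entry, the list of rows, each a list of 6 numbers: the shift along the tool's x, y, z normalised to -1 to 1, where 1 is 40 cm, then the turn, a rotation vector about the tool's x, y, z normalised to -1 to 1, where 1 is 60 degrees. A call has 1 to 5 rows; each row is the pose to reach, as a shift and turn from the pose commanded when the call began, along the tool's axes at that moment; what a row does not reach only later rows make up. A row lasts 1/12 s, in which the tool goes at most 41.7 mm and 7.16 degrees, less where a joint would pass 70% of its speed; a pose out of reach is approached as far as the arm can. A call with a number of a shift or a turn outside -1 to 1 is refused whole. A call with a gripper value outside its range is refused whole. "hand" is the closure, from 0 (fully open) to 1 (shut), set as the call begins (left out, the last holds). The fingers move at their own pace and stop on an object; "squeeze" is the grip in N (left out, the last holds). Time passes only in rows, so rows that repeat a pose let the fingers close. It gives the time, the measured TCP pose, the force and the opening at its end, in the units of the state.
- sense(): the state, without advancing time (a new reading comes with each control period).
- optics.grab_frame(name): name is "scene" or "top" or "wrist"; returns a dict with "img" (400x640x3 uint8, red, green, blue), "range_z" (400x640 float32, mm along the optical axis (not along the pixel's ray), 0 where there is no reading), "fov_y" (degrees; the focal length in pixels is half the picture's height over the tangent of half this angle, whatever the lens; pixels are square), "cx", "cy" (the principal point, pixels), "k1" (the pictures are not rectified: a ray, as slopes to the right and down, at radius r is drawn at 1 + k1 r^2 times it, then the intrinsics apply), "R" (3x3) and "t" (3): a world point X has camera coordinates R X + t. Camera axes: x right, y down, z forward; pixel columns grow to the right and rows downward; lengths in mm; the calibration is good to about 2 mm. A picture is of the moment at which its call begins.
- r.sign_off(): hands the job in, once; it reports no verdict.
Trained networks look in the newest picture that a camera, given by its name, has taken for a name from the list of things; names that differ only in an ending like _2 or _b are one class to them, and where a whole thing is asked for, a point or a joint stands for the part that bears it (a point fixed in the world has none). Each returns a list of dicts, best first, with "confidence" (0 to 1); they miss things now and then, are a little off and sometimes report something else, mostly with a low value. They report only what shows in the picture. A call takes as long as a camera call.
- nets.trace(target, camera): "mask" (400x640 bool, what is visible of it).
- nets.tip_of(target, camera): "point" ([x, y, z] in mm, in world coordinates, good to about 4 mm: a listed point, or the origin of a listed thing).
The state is a dict: "clock": time; "qpos": joint angles; "qvel": joint speeds; "joint_efforts": joint torques, N m; "eef_pos": TCP position; "tcp_rot": TCP orientation; "contact_force": force on the tool from outside, world axes, zero at the start; "wrist_torque": the same for the moment, N m; "opening": opening from 0.0 (shut) to 1.0 (fully open).
Only numpy, scipy, OpenCV 4.12 (cv2) and the standard library are available. Lean on these libraries where they do the work, as an engineer would, in place of code of your own. Each camera call takes 0.05 s, during which the arm holds its last target.

TASK

Plug the flat battery pack (red cap) fully home into the empty charging dock and let go of it. Then draw the charged pack (green cap) out of its dock and hold it up in the air in front of the code scanner: upright, its barred label squarely facing the scanner's window, centred on the window sideways and in height, and about 10 cm away from it; finish while still holding it there, still, so that it can be read. Leave the amber pack charging and do not disturb the scanner or the other things on the counter.

Things in the scene. Friction and masses are not known exactly. Their poses are not given: they have to be found in the camera images.
- flat_pack: Battery pack, red cap: grey block 42 (x) x 52 (y) x 70 mm on a black plug 30 (x) x 40 (y) x 22 mm; 92 mm tall, about 0.35 kg. Origin: centre of the plug's underside; z up to the cap. Barred white label on its +x face; ribbed sides (+y, -y, 52 mm apart) for gripping, ribs about 70 mm above origin. The flat one, standing on the counter.
- charged_pack: Battery pack, green cap: grey block 42 (x) x 52 (y) x 70 mm on a black plug 30 (x) x 40 (y) x 22 mm; 92 mm tall, about 0.35 kg. Origin: centre of the plug's underside; z up to the cap. Barred white label on its +x face; ribbed sides (+y, -y, 52 mm apart) for gripping, ribs about 70 mm above origin. The charged one, in dock_ready, label away from the robot.
- amber_pack: Battery pack, orange (amber) cap: grey block 42 (x) x 52 (y) x 70 mm on a black plug 30 (x) x 40 (y) x 22 mm; 92 mm tall, about 0.35 kg. Origin: centre of the plug's underside; z up to the cap. Barred white label on its +x face; ribbed sides (+y, -y, 52 mm apart) for gripping, ribs about 70 mm above origin. Stays in dock_busy.
- dock_free: Fixed charging dock, black, 80 (x) x 85 (y) x 45 mm high; in its top centre a pocket 33 (x) x 43 (y) mm, 26 mm deep, 2 mm lead-in, no latch. Origin: centre of underside. A seated pack's shoulder rests on its top, pack origin 23 mm above dock origin, x axes parallel (either way round). Empty at the start. Docks may swap places.
- dock_ready: Fixed charging dock, black, 80 (x) x 85 (y) x 45 mm high; in its top centre a pocket 33 (x) x 43 (y) mm, 26 mm deep, 2 mm lead-in, no latch. Origin: centre of underside. A seated pack's shoulder rests on its top, pack origin 23 mm above dock origin, x axes parallel (either way round). Holds the green-capped pack. Docks may swap places.
- dock_busy: Fixed charging dock, black, 80 (x) x 85 (y) x 45 mm high; in its top centre a pocket 33 (x) x 43 (y) mm, 26 mm deep, 2 mm lead-in, no latch. Origin: centre of underside. A seated pack's shoulder rests on its top, pack origin 23 mm above dock origin, x axes parallel (either way round). Holds the amber pack. Docks may swap places.
- charged_pack_label (a point): Centre of the barred label on the charged pack's +x face (21 mm in x and 52 mm up from the pack's origin; label 40 x 36 mm); axes as the pack's.
- scanner_window (a point): Centre of the amber window (55 x 40 mm) of the code scanner's white head (55 x 75 x 60 mm), on a post. It looks along this point's -x axis, level, roughly towards the robot; z is up. Window height (170 to 230 mm), place and heading vary. The post (264 mm tall) is 73 mm behind the window; the foot (14 mm high, 110 mm wide) reaches 12 mm in front of it.
- scanner: The fixed scanner as a whole; origin at the underside of its foot, 28 mm in +x behind the plane of the window; axes as the window's. Do not touch it.
- red_bottle: Bystander: a red sauce bottle, 56 mm across, 170 mm tall, standing loose on the counter; origin at the centre of its underside. Leave alone.
- brown_bottle: Bystander: a dark brown sauce bottle with a paper label, 56 mm across, 170 mm tall, standing loose on the counter; origin at the centre of its underside. Leave alone.
- mug: Bystander: a white mug, 80 mm across, 90 mm tall, standing loose on the counter; origin at the centre of its underside. Leave alone.
- shaker: Bystander: a small steel shaker, 42 mm across, 83 mm tall, standing loose on the counter; origin at the centre of its underside. Leave alone.

How it is judged:
By the outcome, as a careful person would: the job done as asked, in the order asked, and still so for the second after the job is handed in, while the arm keeps its last pose, push and grip.
It also fails if it takes over 64 s, if anything falls off the work surface, if the arm or the gripper's body presses on something with over 40 N, if the wrist force passes 120 N, or if a joint passes its speed limit or range.

## Working session

There is one attempt and no reset: what is moved stays moved. The work goes in short steps, Python scripts to look and compute and a tool call to move; the robot and the scene stay as the last step left them, time stands still between calls to the robot, and variables do not carry over. Pictures are saved under pics/ and viewed, and the job is handed in when it is done.

Besides the shell and the picture viewer there is one more tool, called as name(argument=value, ...) on one line, values as JSON. carry_out: Moves the arm, as the interface text tells. Its arguments: {"type":"object","properties":{"increments":{"type":"array","items":{"type":"array","items":{"type":"array","items":{"type":"number","minimum":-1,"maximum":1}}}},"hand":{"type":"number"},"squeeze":{"type":"number"}},"required":["increments"]}

```bash
mkdir -p pics
cat > h.py <<'E'
import numpy as np,cv2
from rig import sense,optics,r,nets
from scipy.spatial.transform import Rotation as Ro
def save(f,n): cv2.imwrite('pics/'+n,f['img'][:,:,::-1])
def pts(f,mask=None):
    H,W=f['range_z'].shape; fl=H/2/np.tan(np.radians(f['fov_y'])/2)
    v,u=np.nonzero((f['range_z']>0)&(mask if mask is not None else True))
    xd=(u-f['cx'])/fl; yd=(v-f['cy'])/fl
    x,y=xd.copy(),yd.copy()
    for _ in range(20):
        s=1+f['k1']*(x*x+y*y); x,y=xd/s,yd/s
    z=f['range_z'][v,u]; C=np.stack([x*z,y*z,z],1)
    return (C-f['t'])@f['R'], u, v   # R^T (C-t)
def proj(f,X):
    H=400; fl=H/2/np.tan(np.radians(f['fov_y'])/2)
    c=np.atleast_2d(X)@np.array(f['R']).T+f['t']; s=c[:,:2]/c[:,2:]
    s=s*(1+f['k1']*(s**2).sum(1,keepdims=True))
    return s*fl+[f['cx'],f['cy']]
E
python3 - <<'E'
from h import *
print(sense()); print(r.tip_reach)
for n in ('scene','top','wrist'):
    f=optics.grab_frame(n); save(f,n+'0.png'); np.savez(n+'0.npz',**f)
    print(n,f['fov_y'],f['k1'],-np.array(f['R']).T@f['t'])
    for t in ['flat_pack','charged_pack','amber_pack','dock_free','dock_ready','dock_busy','charged_pack_label','scanner_window','scanner','red_bottle','brown_bottle','mug','shaker']:
        print(t,[(np.round(d['point'],0).tolist(),round(d['confidence'],2)) for d in nets.tip_of(t,n)][:3])
E
```

```text
{'clock': 0.0, 'qpos': array([ 1.25856185e+00,  3.53681617e-01,  1.63415191e+00,  3.65134890e-05,
        1.15518933e+00, -2.39580083e-03]), 'qvel': array([-2.80360109e-04,  8.44518297e-05,  1.36630448e-04, -1.69903615e-03,
        8.92455446e-04,  2.12515744e-04]), 'joint_efforts': array([ 2.77770170e-05, -6.05246615e+01, -3.42072952e+01, -2.69939956e-04,
        9.33078438e-03,  1.72272803e-05]), 'eef_pos': array([190.41352955, 594.81147008, 252.53314942]), 'tcp_rot': array([-3.14016253e+00, -3.68104155e-05,  2.83173918e+00]), 'contact_force': array([ 0.22811474, -0.99274634,  0.21394411]), 'wrist_torque': array([-0.04213222,  0.05123705,  0.05203029]), 'opening': 0.9979681595574903}
22.0
scene 47.12769319891031 0.03681206057817626 [1238.84805144  385.71717612  677.14857784]
flat_pack [([424.0, -240.0, 0.0], 0.66), ([306.0, 284.0, 0.0], 0.23)]
charged_pack [([558.0, 290.0, 22.0], 0.9)]
amber_pack [([461.0, 133.0, 25.0], 0.57)]
dock_free [([486.0, 20.0, 1.0], 0.85)]
dock_ready [([565.0, 288.0, 3.0], 0.87)]
dock_busy [([459.0, 135.0, -1.0], 0.69), ([723.0, 105.0, 0.0], 0.23)]
charged
[... 645 characters left out ...]
.16)]
dock_ready [([560.0, 289.0, -3.0], 0.98)]
dock_busy [([560.0, 286.0, 25.0], 0.72), ([458.0, 135.0, 1.0], 0.62)]
charged_pack_label [([586.0, 289.0, 78.0], 0.91)]
scanner_window [([463.0, 140.0, 22.0], 0.46)]
scanner [([706.0, -219.0, 1.0], 0.67)]
red_bottle [([721.0, 100.0, -0.0], 0.64)]
brown_bottle [([727.0, 251.0, 1.0], 0.85)]
mug []
shaker [([743.0, 12.0, 0.0], 0.5)]
wrist 61.294620080039984 -0.0414902353099517 [112.28352092 619.57431356 374.7854353 ]
flat_pack []
charged_pack []
amber_pack []
dock_free []
dock_ready []
dock_busy []
charged_pack_label []
scanner_window [([304.0, 284.0, 0.0], 0.75)]
scanner []
red_bottle []
brown_bottle []
mug [([305.0, 284.0, -1.0], 0.8)]
shaker []
```

View pics/scene0.png

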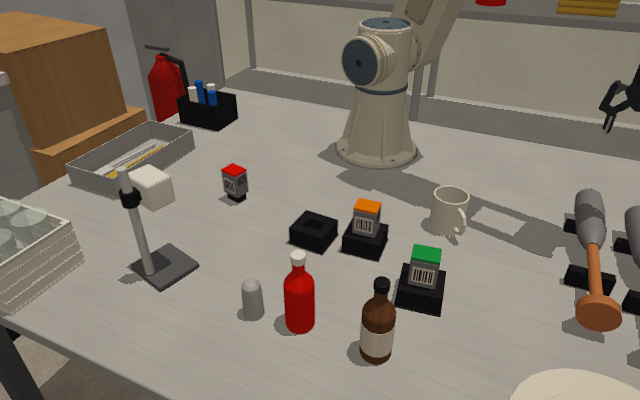

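View pics/top0.png

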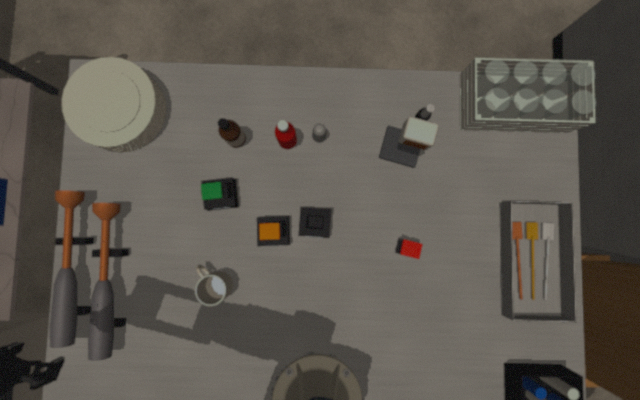

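The scene view shows the red pack at about (235,182), the empty dock at (313,231), amber at (366,222), green at (423,268) and the scanner head at (152,188). The top view agrees: red at (411,248), free dock at (315,222), scanner at (410,140). Next I'll measure with depth.

```bash
cat > m.py <<'E'
from h import *
def rect(P):
    c,s,a=cv2.minAreaRect(P[:,:2].astype(np.float32)); return np.round(c,1),np.round(s,1),round(a,1)
def sel(P,c,rad,z0,z1):
    m=(np.hypot(P[:,0]-c[0],P[:,1]-c[1])<rad)&(P[:,2]>z0)&(P[:,2]<z1); return m
if __name__=='__main__':
  for n in ('top','scene'):
    f=dict(np.load(n+'0.npz')); P,u,v=pts(f); print(n)
    for nm,c,rad,z0,z1 in [('flat cap',(424,-236),50,82,100),('flat mid',(424,-236),50,30,80),('dock_free top',(486,20),70,38,52),('ready cap',(560,288),45,105,125),('ready dock',(560,288),70,38,52),('busy cap',(460,135),45,105,125),('busy dock',(460,135),75,38,52),('scan head top',(706,-219),130,150,262),('foot',(706,-200),150,7,25)]:
        Q=P[sel(P,c,rad,z0,z1)]
        if len(Q)>5: print(nm,len(Q),*rect(Q),'zmed',np.median(Q[:,2]).round(1),'z1-99',np.percentile(Q[:,2],[1,99]).round(0))
    if n=='scene':
        Q=P[sel(P,(706,-219),150,100,300)]; print(np.histogram(Q[:,2],bins=np.arange(100,300,10)))
E
python3 m.py
python3 - <<'E'
import cv2
a=cv2.imread('pics/top0.png')[90:270,180:460]; b=cv2.imread('pics/scene0.png')[130:310,90:460]
cv2.imwrite('pics/topz.png',cv2.resize(a,None,fx=2.8,fy=2.8)); cv2.imwrite('pics/scz.png',cv2.resize(b,None,fx=2.1,fy=2.1))
E
```

```text
top
flat cap 324 [ 424.6 -237.4] [52.7 41.4] 77.3 zmed 92.7 z1-99 [86. 97.]
flat mid 59 [ 430.9 -213.3] [ 6.5 42.2] 71.0 zmed 54.8 z1-99 [31. 79.]
dock_free top 710 [489.9  17.9] [84.5 80.1] 87.5 zmed 45.7 z1-99 [41. 50.]
ready cap 344 [562.7 286.3] [42.1 52.4] 8.1 zmed 115.6 z1-99 [106. 120.]
ready dock 479 [562.8 286.5] [80.  85.6] 8.0 zmed 45.6 z1-99 [40. 50.]
busy cap 335 [461.6 134.2] [41.  51.9] 1.8 zmed 115.6 z1-99 [111. 119.]
busy dock 551 [462.7 117.9] [ 79.4 115.6] 1.6 zmed 45.6 z1-99 [41. 51.]
scan head top 1097 [ 719.1 -227.6] [75.3 88.1] 76.2 zmed 231.4 z1-99 [183. 254.]
foot 977 [ 692.9 -204.6] [252.1 149.5] 20.8 zmed 14.9 z1-99 [ 8. 20.]
scene
flat cap 261 [ 424.5 -238.8] [56.3 45.5] 76.5 zmed 92.6 z1-99 [83. 96.]
flat mid 428 [ 437.8 -231.6] [36.9 67.3] 25.4 zmed 55.6 z1-99 [31. 80.]
dock_free top 785 [489.8  19.9] [87.7 84.4] 89.5 zmed 44.5 z1-99 [38. 48.]
ready cap 507 [561.6 287.1] [45.6 51.4] 7.9 zmed 114.5 z1-99 [106. 117.]
ready dock 868 [562.1 287.1] [83.  84.2] 8.0 zmed 44.8 z1-99 [38. 51.]
busy cap 353 [461.9 135. ] [44.5 51.7] 5.1 zmed 114.3 z1-99 [105. 117.]
busy dock 608 [462.6 118.9] [ 84.3 116.9] 3.6 zmed 44.5 z1-99 [38. 52.]
scan head top 2229 [ 722.1 -226. ] [77.  89.1] 77.3 zmed 217.2 z1-99 [155. 258.]
foot 1596 [ 716.2 -226.2] [113.2 100.9] 75.7 zmed 14.5 z1-99 [ 8. 20.]
(array([ 36,  44,  40,  42,  44,  45,  49, 122, 184, 244, 256, 335, 262,
       612,  56,  52,  70,   0,   0]), array([100, 110, 120, 130, 140, 150, 160, 170, 180, 190, 200, 210, 220,
       230, 240, 250, 260, 270, 280, 290]))
```

View pics/topz.png

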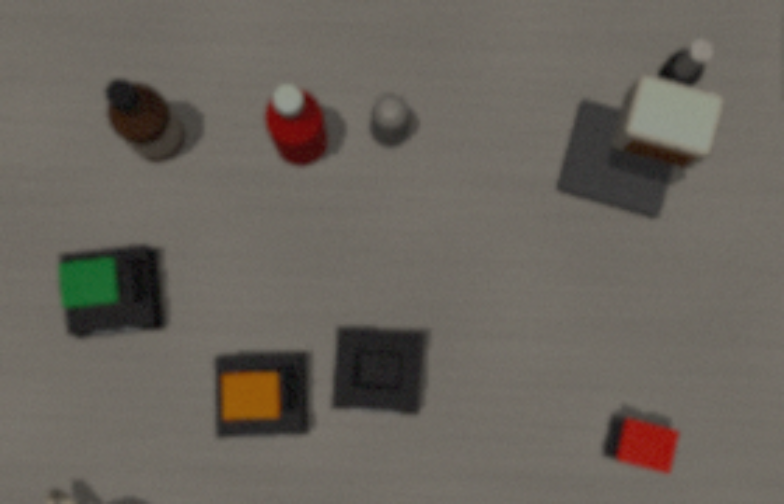

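View pics/scz.png

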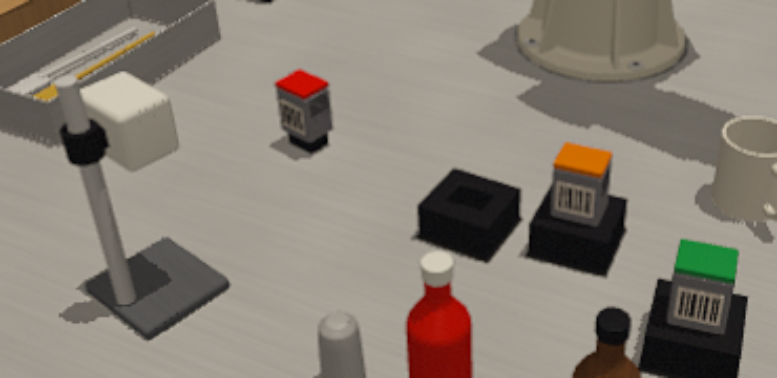

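```bash
cat >> h.py <<'E'
def cur():
    s=sense(); return np.array(s['eef_pos']),Ro.from_euler('xyz',s['tcp_rot']),s
def down(yawdeg,tilt=0):  # tool down at yaw; tilt about tool y (deg)
    return Ro.from_euler('xyz',[np.pi,0,np.radians(yawdeg)])*Ro.from_euler('y',tilt,degrees=True)
def go(p,R,n=None):
    c,R0,s=cur()
    sh=R0.inv().apply(np.array(p)-c)/400; tu=(R0.inv()*R).as_rotvec()/np.radians(60)
    d=np.linalg.norm(np.array(p)-c); a=np.degrees((R0.inv()*R).magnitude())
    print('t',round(s['clock'],2),'dist',d.round(1),'ang',a.round(2),'rows>=',max(d/41.7,a/7.16).round(1))
    print('row',np.round(np.r_[sh,tu],4).tolist())
E
python3 - <<'E'
from h import *
f=dict(np.load('wrist0.npz')); c,R,s=cur(); print(s['clock'])
print(R.inv().apply(-f['R'].T@f['t']-c)); print((R.inv().as_matrix()@f['R'].T).round(3))
f=dict(np.load('top0.npz')); P,u,v=pts(f)
g=dict(np.load('scene0.npz')); G,_,_=pts(g)
for Q0 in (P,G):
  Q=Q0[(abs(Q0[:,0]-710)<70)&(abs(Q0[:,1]+230)<70)&(Q0[:,2]>100)]
  t=Q[Q[:,2]>222]; t=t[t[:,2]<240]
  c0,s0,a0=cv2.minAreaRect(t[:,:2].astype(np.float32)); print(len(t),c0,s0,a0,np.median(t[:,2]), np.percentile(Q[:,2],99.8))
im=f['img'].astype(int); am=(im[:,:,0]-im[:,:,2]>30); Q,u,v=pts(f,am)
k=(abs(Q[:,0]-700)<60)&(abs(Q[:,1]+230)<70); print(k.sum(),Q[k].mean(0),Q[k][:,2].min(),Q[k][:,2].max(),[ (a,b) for a,b in zip(u[k],v[k])])
# sides of flat pack
E
```

```text
2.1
[  81.95732928   -0.67425707 -121.49796311]
[[ 0.001 -0.947 -0.32 ]
 [ 1.     0.     0.001]
 [-0.001 -0.32   0.947]]
780 (713.1788940429688, -226.17408752441406) (75.35082244873047, 74.57254028320312) 76.0278549194336 232.29226600155266 267.1484376070111
825 (718.3369750976562, -225.2311248779297) (75.52942657470703, 82.30879211425781) 78.49029541015625 232.6099296591703 266.4042340227001
43 [ 677.4714297  -217.77502812  204.58621575] 188.29563223248255 218.72063085819923 [(np.int64(406), np.int64(140)), (np.int64(405), np.int64(141)), (np.int64(406), np.int64(141)), (np.int64(404), np.int64(142)), (np.int64(408), np.int64(142)), (np.int64(409), np.int64(142)), (np.int64(410), np.int64(142)), (np.int64(411), np.int64(142)), (np.int64(412), np.int64(142)), (np.int64(406), np.int64(143)), (np.int64(407), np.int64(143)), (np.int64(410), np.int64(143)), (np.int64(412), np.int64(143)), (np.int64(413), np.int64(143)), (np.int64(414), np.int64(143)), (np.int64(415), np.int64(143)), (np.int64(416), np.int64(143)), (np.int64(410), np.int64(144)), (np.int64(411), np.int64(144)), (np.int64(414), np.int64(144)), (np.int64(415), np.int64(144)), (np.int64(418), np.int64(144)), (np.int64(419), np.int64(144)), (np.int64(414), np.int64(145)), (np.int64(415), np.int64(145)), (np.int64(416), np.int64(145)), (np.int64(417), np.int64(145)), (np.int64(418), np.int64(145)), (np.int64(419), np.int64(145)), (np.int64(420), np.int64(145)), (np.int64(421), np.int64(145)), (np.int64(417), np.int64(146)), (np.int64(418), np.int64(146)), (np.int64(421), np.int64(146)), (np.int64(422), np.int64(146)), (np.int64(423), np.int64(146)), (np.int64(424), np.int64(146)), (np.int64(425), np.int64(146)), (np.int64(419), np.int64(147)), (np.int64(421), np.int64(147)), (np.int64(423), np.int64(147)), (np.int64(424), np.int64(147)), (np.int64(423), np.int64(148))]
```

Run:
```python
from h import *
go([440,-220,290],down(167,-35))
```

```text
t 2.1 dist 853.3 ang 35.31 rows>= 20.5
row [-1.2152, -1.751, -0.0917, -0.0242, -0.583, -0.0766]
```

carry_out(increments=[[[-0.06,-0.085,-0.004,0,0,0],[-0.12,-0.17,-0.008,0,0,0],[-0.18,-0.255,-0.012,0,0,0],[-0.24,-0.34,-0.016,0,0,0],[-0.3,-0.42,-0.02,0,0,0]]])

```text
clock: 2.52
eef_pos: [253.6, 396.6, 261.2]
tcp_rot: [-3.141, 0.0, 2.832]
contact_force: [1.4, -0.2, -0.1]
opening: 0.998
```

carry_out(increments=[[[-0.06,-0.085,-0.004,0,0,0],[-0.12,-0.17,-0.008,0,0,0],[-0.18,-0.255,-0.012,0,0,0],[-0.24,-0.34,-0.016,0,0,0],[-0.3,-0.42,-0.02,0,0,0]]])

```text
clock: 2.93
eef_pos: [316.6, 200.2, 269.6]
tcp_rot: [3.141, 0.001, 2.833]
contact_force: [1.1, 0.3, -0.1]
opening: 1.0
```

Run:
```python
from h import *
print(cur()[0]);go([440,-220,290],down(167,-35))
```

```text
[316.57721745 200.15222518 269.59490027]
t 2.93 dist 438.4 ang 35.27 rows>= 10.5
row [-0.6135, -0.9067, -0.0511, -0.0235, -0.5824, -0.0762]
```

carry_out(increments=[[[-0.06,-0.08,-0.004,0,-0.06,0],[-0.12,-0.165,-0.008,0,-0.12,-0.01],[-0.18,-0.25,-0.012,0,-0.18,-0.02],[-0.24,-0.33,-0.02,-0.01,-0.24,-0.03],[-0.3,-0.42,-0.025,-0.012,-0.29,-0.038]]])

```text
clock: 3.35
eef_pos: [379.6, 5.5, 280.0]
tcp_rot: [3.135, 0.309, 2.873]
contact_force: [0.3, 0.6, -0.7]
opening: 0.999
```

Run:
```python
from h import *
print(cur()[0]);go([440,-220,290],down(167,-35))
```

```text
[379.55143488   5.48523771 280.00107771]
t 3.35 dist 233.7 ang 17.46 rows>= 5.6
row [-0.2891, -0.5037, 0.0628, -0.0119, -0.2884, -0.0371]
```

carry_out(increments=[[[-0.05,-0.085,0.01,0,-0.055,-0.005],[-0.1,-0.17,0.02,0,-0.11,-0.01],[-0.15,-0.26,0.03,0,-0.17,-0.02],[-0.2,-0.35,0.04,-0.01,-0.22,-0.03],[-0.24,-0.42,0.05,-0.012,-0.28,-0.037]]])

```text
clock: 3.77
eef_pos: [424.1, -158.3, 287.5]
tcp_rot: [3.134, 0.568, 2.908]
contact_force: [-0.5, 1.6, -0.1]
opening: 0.997
```

carry_out(increments=[[[-0.03,-0.055,0.01,0,0,0],[-0.04,-0.08,0.012,0,0,0],[-0.04,-0.08,0.012,0,0,0]]])

```text
clock: 4.02
eef_pos: [432.7, -192.8, 291.2]
tcp_rot: [3.133, 0.564, 2.906]
contact_force: [-0.0, 0.9, 0.1]
opening: 0.996
```

Run:
```python
from h import *
f=optics.grab_frame('wrist'); save(f,'w1.png'); np.savez('w1.npz',**f)
print([(d['point'],d['confidence']) for d in nets.tip_of('scanner_window','wrist')],[(d['point'],d['confidence']) for d in nets.tip_of('scanner','wrist')])
go([424.5,-237.5,200],down(167.3))
```

```text
[([673.0, -216.5, 204.9], 0.77)] [([708.5, -220.0, -4.4], 0.77)]
t 4.17 dist 102.3 ang 32.23 rows>= 4.5
row [0.1121, -0.1221, 0.1948, 0.0059, 0.5371, -0.0082]
```

View pics/w1.png

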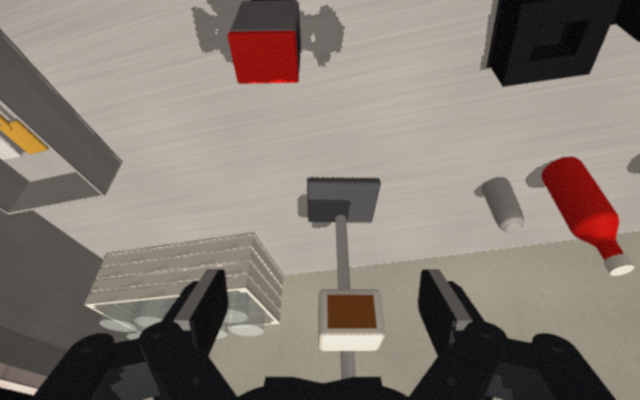

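The upside-down wrist view shows the amber window at (352,311) on the white head, and the red cap at (266,55). Next I'll fit the window plane and the red pack.

Run:
```python
from h import *
f=dict(np.load('w1.npz')); im=f['img'].astype(int)
m=(im[:,:,0]-im[:,:,2]>50)&(im[:,:,0]<200); m[:270]=0;m[350:]=0;m[:,:310]=0;m[:,400:]=0
m=m.astype(np.uint8)
ee=cv2.erode(m,np.ones((5,5)))>0
P,u,v=pts(f,ee); c=np.median(P,0); Q=P-c; 
for _ in range(3):
    w=np.linalg.svd(Q-Q.mean(0),full_matrices=0)[2][2]; d=(Q-Q.mean(0))@w; Q=Q[abs(d)<2.5*d.std()+.1]
w*=np.sign(w[0]); print(m.sum(),len(P),'c',c,P.mean(0),'n',w,'yaw',np.degrees(np.arctan2(w[1],w[0])))
# full region using pixel rays onto plane
cnt=cv2.findContours(m,0,2)[0]; cnt=max(cnt,key=cv2.contourArea); rc=cv2.minAreaRect(cnt); print(rc)
P,u,v=pts(f,m>0); yw=np.radians(-14); ey=np.array([-np.sin(yw),np.cos(yw),0])
for nm,a in (('y',(P-c)@ey),('z',P[:,2])): print(nm,np.percentile(a,[1,5,50,95,99]).round(1))
# head plane front (white rim)
# flat pack cap from this view
P,u,v=pts(f); k=(np.hypot(P[:,0]-424,P[:,1]+237)<50)&(P[:,2]>84)&(P[:,2]<100); Q=P[k]
print('cap',len(Q),cv2.minAreaRect(Q[:,:2].astype(np.float32)),np.median(Q[:,2]))
red=(im[:,:,0]>120)&(im[:,:,1]<60); red[:,150:350]&=True; red[:,350:]=0; red[100:]=0
Q,u,v=pts(f,red); print('cap red',len(Q),cv2.minAreaRect(Q[:,:2].astype(np.float32)),np.median(Q[:,2]))
```

```text
1492 1165 c [ 677.22863291 -216.70486603  203.70011722] [ 677.14838998 -216.676422    203.47231088] n [ 0.96750923 -0.25283338 -0.00108414] yaw -14.645249438069257
((351.5, 311.0), (32.0, 47.0), 90.0)
y [-26.1 -23.9  -0.2  23.9  26. ]
z [184.  185.8 203.7 220.2 221.4]
cap 3413 ((423.0517272949219, -237.40884399414062), (52.2830924987793, 42.11210250854492), 76.98577117919922) 92.66075248369472
cap red 3144 ((422.658935546875, -237.23902893066406), (50.813560485839844, 41.29433059692383), 77.56343078613281) 92.71479949884821
```

Run:
```python
from h import *
go([423.8,-237.4,190],down(167.3))
```

```text
t 4.17 dist 111.3 ang 32.23 rows>= 4.5
row [0.1269, -0.1225, 0.215, 0.0059, 0.5371, -0.0082]
```

carry_out(increments=[[[0.026,-0.025,0.04,0,0.11,0],[0.052,-0.05,0.085,0,0.22,0],[0.078,-0.075,0.13,0,0.33,0],[0.104,-0.1,0.175,0,0.44,0],[0.127,-0.1225,0.215,0.006,0.537,-0.008]]])

```text
clock: 4.58
eef_pos: [424.7, -237.7, 190.0]
tcp_rot: [-3.14, -0.004, 2.921]
contact_force: [-0.3, 0.1, 1.0]
opening: 0.996
```

carry_out(increments=[[[0,0,0,0,0,0],[0,0,0,0,0,0]]])

```text
clock: 4.75
eef_pos: [424.6, -236.7, 189.0]
tcp_rot: [3.141, -0.001, 2.922]
contact_force: [-1.5, 0.4, 0.4]
opening: 0.999
```

Run:
```python
from h import *
f=optics.grab_frame('wrist'); save(f,'w2.png'); np.savez('w2.npz',**f); im=f['img'].astype(int)
red=(im[:,:,0]>110)&(im[:,:,1]<60)
Q,u,v=pts(f,red); k=np.hypot(Q[:,0]-424,Q[:,1]+237)<45; Q=Q[k]; Q=Q[Q[:,2]>84]; print('cap red',len(Q),cv2.minAreaRect(Q[:,:2].astype(np.float32)),np.median(Q[:,2]))
print(cur()[2]['eef_pos'],cur()[2]['tcp_rot']); go([423.8,-237.4,73],down(167.3))
```

```text
cap red 4115 ((422.7574768066406, -237.274169921875), (51.340396881103516, 41.07202911376953), 77.43956756591797) 92.71865918352975
[ 424.28908842 -236.64386883  190.08836344] [3.14133747e+00 1.54565534e-03 2.92126490e+00]
t 4.8 dist 117.1 ang 0.12 rows>= 2.8
row [0.0012, -0.0022, 0.2927, 0.0002, 0.0015, 0.0013]
```

View pics/w2.png

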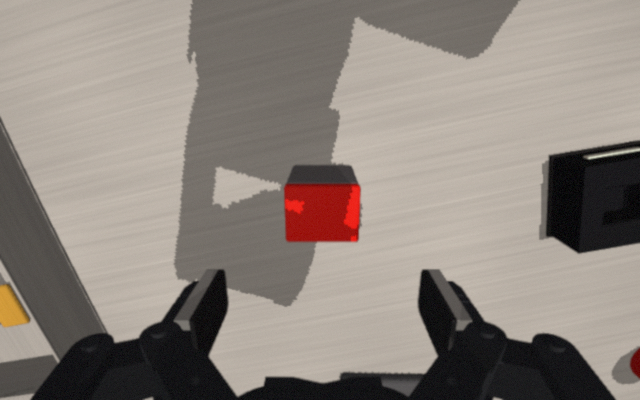

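The red cap at (322,212) is centred between the jaws at 225 and 420, so I'm descending.

carry_out(increments=[[[0.001,-0.001,0.07,0,0,0],[0.002,-0.002,0.15,0,0,0],[0.002,-0.002,0.22,0,0,0],[0.002,-0.002,0.275,0,0,0],[0.002,-0.002,0.293,0,0,0]]])

```text
clock: 5.22
eef_pos: [421.8, -237.2, 72.5]
tcp_rot: [3.141, 0.001, 2.92]
contact_force: [-0.5, 0.2, -0.3]
opening: 1.002
```

carry_out(increments=[[[0,0,0,0,0,0],[0,0,0,0,0,0],[0,0,0,0,0,0],[0,0,0,0,0,0],[0,0,0,0,0,0]]], hand=1, squeeze=60)

```text
clock: 5.63
eef_pos: [424.5, -238.9, 75.3]
tcp_rot: [-3.141, 0.004, 2.92]
contact_force: [-0.1, 2.8, 7.6]
opening: 0.598
```

carry_out(increments=[[[0,0,0,0,0,0],[0,0,0,0,0,0],[0,0,0,0,0,0]]])

```text
clock: 5.88
eef_pos: [424.5, -238.9, 75.3]
tcp_rot: [-3.141, 0.004, 2.92]
contact_force: [-0.5, 3.5, 8.6]
opening: 0.601
```

carry_out(increments=[[[0,0,-0.04,0,0,0],[0,0,-0.1,0,0,0],[0,0,-0.18,0,0,0],[0,0,-0.26,0,0,0],[0,0,-0.3,0,0,0]]])

```text
clock: 6.3
eef_pos: [424.6, -239.2, 197.9]
tcp_rot: [-3.14, 0.007, 2.92]
contact_force: [1.5, -0.6, -3.6]
opening: 0.602
```

Run:
```python
from h import *
print(cur()[2]['contact_force']);go([489.5,18,190],down(177.5))
```

```text
[ 1.4806236  -0.5612037  -3.57171737]
t 6.3 dist 265.4 ang 10.21 rows>= 6.4
row [-0.0167, 0.6631, 0.0185, -0.0025, 0.0061, -0.1701]
```

carry_out(increments=[[[-0.002,0.08,0.002,0,0,-0.03],[-0.004,0.18,0.004,0,0,-0.07],[-0.008,0.28,0.008,0,0.003,-0.11],[-0.01,0.38,0.012,0,0.005,-0.15],[-0.012,0.42,0.012,-0.002,0.006,-0.17]]])

```text
clock: 6.72
eef_pos: [465.4, -72.1, 189.5]
tcp_rot: [3.138, -0.003, 3.101]
contact_force: [0.4, -0.0, -3.0]
opening: 0.596
```

carry_out(increments=[[[0,0,0,0,0,0],[0,0,0,0,0,0]]])

```text
clock: 6.88
eef_pos: [465.2, -74.9, 189.3]
tcp_rot: [3.14, -0.004, 3.1]
contact_force: [0.3, -0.6, -2.6]
opening: 0.604
```

Run:
```python
from h import *
f=optics.grab_frame('wrist'); save(f,'w3.png'); np.savez('w3.npz',**f); im=f['img'].astype(int)
P,u,v=pts(f)
k=(np.hypot(P[:,0]-490,P[:,1]-19)<62)&(P[:,2]>41)&(P[:,2]<50)
Q=P[k];print('dock',len(Q),cv2.minAreaRect(Q[:,:2].astype(np.float32)),np.median(Q[:,2]))
k=(np.hypot(P[:,0]-490,P[:,1]-19)<30)&(P[:,2]<38)
Q=P[k];print('pocket',len(Q),cv2.minAreaRect(Q[:,:2].astype(np.float32)),np.median(Q[:,2]))
p,R,s=cur(); print(p,s['tcp_rot'])
T=R.inv().apply(P-p); red=(im[:,:,0]>110)&(im[:,:,1]<60)
Q,u2,v2=pts(f,red); T=R.inv().apply(Q-p); T=T[np.linalg.norm(T,axis=1)<80]; T=T[abs(T[:,2]-np.median(T[:,2]))<4]
print('cap in tool',len(T),cv2.minAreaRect(T[:,:2].astype(np.float32)),np.median(T[:,2]))
```

```text
dock 7151 ((488.8384704589844, 19.033145904541016), (86.3177719116211, 80.26231384277344), 87.58588409423828) 45.88596662118328
pocket 1553 ((490.653564453125, 20.037864685058594), (41.22917175292969, 30.847867965698242), 88.08199310302734) 20.38822804582522
[464.96926958 -75.70852838 189.13249692] [ 3.13994484 -0.00395128  3.09868837]
cap in tool 13176 ((1.8229198455810547, 0.08301925659179688), (52.40412139892578, 42.22948455810547), 89.86894226074219) -17.855523708831107
```

View pics/w3.png

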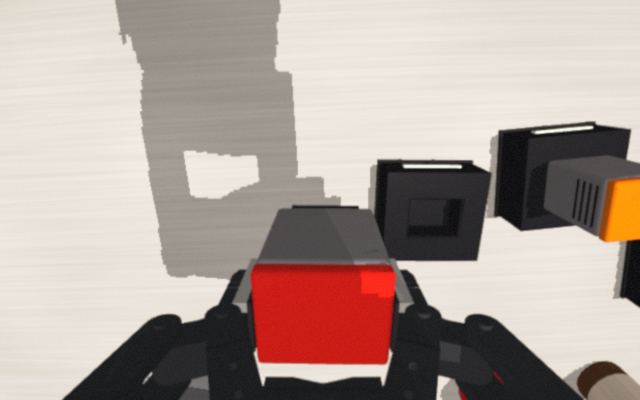

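```bash
cat >> h.py <<'E'
def onplane(f,u,v,z):
    fl=200/np.tan(np.radians(f['fov_y'])/2); xd=(u-f['cx'])/fl; yd=(v-f['cy'])/fl; x,y=xd.copy(),yd.copy()
    for _ in range(20):
        s=1+f['k1']*(x*x+y*y); x,y=xd/s,yd/s
    D=np.stack([x,y,np.ones_like(x)],1)@f['R']; C=-f['R'].T@f['t']
    return C+D*((z-C[2])/D[:,2])[:,None]
E
python3 - <<'E'
from h import *
f=dict(np.load('w3.npz')); P,u,v=pts(f); zt=45.9
k=(np.hypot(P[:,0]-490,P[:,1]-19)<70)&(P[:,2]>43.5)&(P[:,2]<49)
yw=np.radians(-2.4); A=np.array([[np.cos(yw),np.sin(yw)],[-np.sin(yw),np.cos(yw)]])
Q=(P[k][:,:2]-[489.5,19])@A.T
for i in (0,1):
    q=Q[abs(Q[:,1-i])<25][:,i]
    h,e=np.histogram(q,bins=np.arange(-50,51,1)); nz=np.nonzero(h>h.max()*.4)[0]; print(i,'top extents',e[nz[0]],e[nz[-1]+1],'hole',[ (e[j],h[j]) for j in range(20,80) if h[j]<h.max()*.9])
W=onplane(f,u.astype(float),v.astype(float),zt); k=(np.hypot(W[:,0]-490,W[:,1]-19)<30)&(P[:,2]<zt-4)
Q=(W[k][:,:2]-[489.5,19])@A.T; print(len(Q),cv2.minAreaRect(W[k][:,:2].astype(np.float32)),np.percentile(Q,[.5,99.5],axis=0))
E
```

```text
0 top extents -41 39 hole [(np.int64(-30), np.int64(77)), (np.int64(-29), np.int64(71)), (np.int64(-28), np.int64(64)), (np.int64(-27), np.int64(67)), (np.int64(-26), np.int64(72)), (np.int64(-25), np.int64(81)), (np.int64(-24), np.int64(69)), (np.int64(-23), np.int64(69)), (np.int64(-22), np.int64(66)), (np.int64(-21), np.int64(62)), (np.int64(-20), np.int64(62)), (np.int64(-19), np.int64(52)), (np.int64(-18), np.int64(32)), (np.int64(-17), np.int64(9)), (np.int64(-16), np.int64(10)), (np.int64(-15), np.int64(10)), (np.int64(-14), np.int64(11)), (np.int64(-13), np.int64(10)), (np.int64(-12), np.int64(10)), (np.int64(-11), np.int64(9)), (np.int64(-10), np.int64(11)), (np.int64(-9), np.int64(9)), (np.int64(-8), np.int64(13)), (np.int64(-7), np.int64(8)), (np.int64(-6), np.int64(10)), (np.int64(-5), np.int64(10)), (np.int64(-4), np.int64(9)), (np.int64(-3), np.int64(9)), (np.int64(-2), np.int64(12)), (np.int64(-1), np.int64(10)), (np.int64(0), np.int64(10)), (np.int64(1), np.int64(9)), (np.int64(2), np.int64(8)), (np.int64(3), np.int64(14)), (np.int64(4), np.int64(9)), (np.int64(5), np
[... 1874 characters left out ...]
.int64(9), np.int64(24)), (np.int64(10), np.int64(26)), (np.int64(11), np.int64(19)), (np.int64(12), np.int64(20)), (np.int64(13), np.int64(23)), (np.int64(14), np.int64(26)), (np.int64(15), np.int64(18)), (np.int64(16), np.int64(20)), (np.int64(17), np.int64(24)), (np.int64(18), np.int64(23)), (np.int64(19), np.int64(25)), (np.int64(20), np.int64(32)), (np.int64(24), np.int64(65)), (np.int64(25), np.int64(63)), (np.int64(26), np.int64(63)), (np.int64(27), np.int64(65)), (np.int64(28), np.int64(65)), (np.int64(29), np.int64(63))]
1706 ((487.7620544433594, 17.79051399230957), (41.928016662597656, 32.47038269042969), 87.43181610107422) [[-17.90937058 -22.0473881 ]
 [ 13.65354341  19.0594964 ]]
```

Run:
```python
from h import *
go([490.3,18.2,132],down(177.6))
```

```text
t 6.93 dist 112.8 ang 0.25 rows>= 2.7
row [-0.0538, 0.237, 0.143, 0.0016, -0.0038, -0.001]
```

carry_out(increments=[[[-0.012,0.06,0.02,0,0,0],[-0.03,0.14,0.05,0,-0.002,0],[-0.045,0.2,0.09,0.001,-0.003,0],[-0.0538,0.237,0.125,0.0016,-0.0038,-0.001],[-0.0538,0.237,0.143,0.0016,-0.0038,-0.001]]])

```text
clock: 7.35
eef_pos: [490.6, 19.2, 130.3]
tcp_rot: [3.141, -0.001, 3.099]
contact_force: [-0.4, 0.2, -3.3]
opening: 0.603
```

carry_out(increments=[[[0,0,0,0,0,0],[0,0,0,0,0,0],[0,0,0,0,0,0]]])

```text
clock: 7.6
eef_pos: [490.5, 17.0, 131.9]
tcp_rot: [3.141, -0.001, 3.097]
contact_force: [-0.5, 0.5, -2.9]
opening: 0.604
```

Run:
```python
from h import *
f=optics.grab_frame('wrist'); save(f,'w4.png'); np.savez('w4.npz',**f);P,u,v=pts(f)
k=(np.hypot(P[:,0]-490,P[:,1]-19)<70)&(P[:,2]>43.5)&(P[:,2]<49)
yw=np.radians(-2.4); A=np.array([[np.cos(yw),np.sin(yw)],[-np.sin(yw),np.cos(yw)]])
Q=(P[k][:,:2]-[488.5,18.3])@A.T
for i in (0,1):
    q=Q[:,i]; h,e=np.histogram(q,bins=np.arange(-50,51,1)); nz=np.nonzero(h>h.max()*.3)[0]; print(i,'top extents',e[nz[0]],e[nz[-1]+1])
print(cur()[2]['contact_force'],cur()[2]['tcp_rot'])
go([490.3,18.2,132],down(177.6))
```

```text
0 top extents -40 -7
1 top extents -42 43
[-0.6108576   0.58665281 -4.00898007] [ 3.14123758e+00 -1.05437703e-04  3.09737834e+00]
t 7.65 dist 1.2 ang 0.13 rows>= 0.0
row [0.001, 0.0028, -0.0, 0.0003, -0.0001, -0.0022]
```

View pics/w4.png

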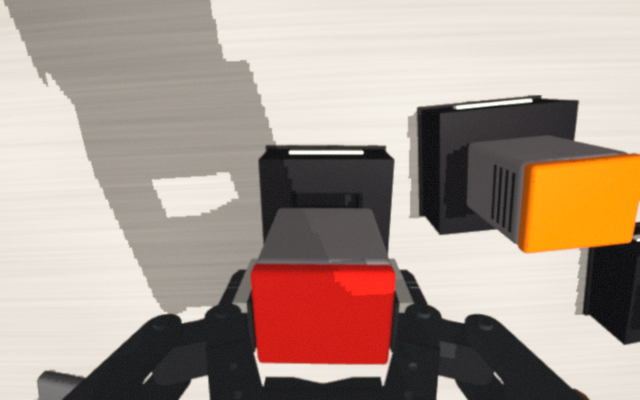

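The pack sits above the pocket and the dock's left and right edges are at 260 and 392. I'll nudge it and insert with force checks.

carry_out(increments=[[[0.001,0.0035,0,0,0,-0.002],[0.001,0.0035,0.01,0,0,-0.002],[0.001,0.0035,0.025,0,0,-0.002],[0.001,0.0035,0.037,0,0,-0.002],[0.001,0.0035,0.045,0,0,-0.002]]])

```text
clock: 8.07
eef_pos: [489.7, 19.2, 112.5]
tcp_rot: [-3.141, -0.002, 3.101]
contact_force: [-0.4, -3.1, -2.2]
opening: 0.605
```

Run:
```python
from h import *
c,R,s=cur();print(c,s['contact_force'],s['wrist_torque'],s['opening'])
```

```text
[489.72576826  19.22960727 112.48269112] [-0.43179307 -3.07671423 -2.19627153] [-0.53509759  0.02394688 -0.03633939] 0.6045819474059577
```

carry_out(increments=[[[0,-0.001,0.008,0,0,0],[0,-0.001,0.018,0,0,0],[0,-0.001,0.028,0,0,0],[0,-0.001,0.036,0,0,0],[0,-0.001,0.039,0,0,0]]])

```text
clock: 8.48
eef_pos: [489.9, 19.4, 98.1]
tcp_rot: [3.141, -0.002, 3.101]
contact_force: [-9.1, 1.0, 29.3]
opening: 0.599
```

carry_out(increments=[[[0,0,0,0,0,0]]])

```text
clock: 8.57
eef_pos: [489.9, 19.4, 98.2]
tcp_rot: [3.141, -0.002, 3.101]
contact_force: [-5.8, 0.6, 11.3]
opening: 0.598
```

carry_out(increments=[[[0,0,0.005,0,0,0],[0,0,0.005,0,0,0]]])

```text
clock: 8.73
eef_pos: [490.2, 19.9, 97.6]
tcp_rot: [3.14, -0.001, 3.101]
contact_force: [-10.7, 3.7, 32.3]
opening: 0.603
```

Run:
```python
from h import *
f=optics.grab_frame('wrist'); save(f,'w5.png'); np.savez('w5.npz',**f);P,u,v=pts(f)
im=f['img'].astype(int); m=(im[:,:,0]>110)&(im[:,:,1]<60)
Q,_,_=pts(f,m); Q=Q[np.hypot(Q[:,0]-490,Q[:,1]-19)<45]; print('cap z',np.percentile(Q[:,2],[10,50,90]))
m=(im[:,:,0]>150)&(im[:,:,1]>90)&(im[:,:,2]<60);Q,_,_=pts(f,m); Q=Q[np.hypot(Q[:,0]-460,Q[:,1]-135)<45]; print('amber z',np.percentile(Q[:,2],[10,50,90]))
print(cur()[2]['contact_force'])
```

```text
cap z [114.89328184 115.84905713 116.56694199]
amber z [115.08516   115.9129146 116.6632012]
[-10.80127311   3.36162025  30.87082306]
```

View pics/w5.png

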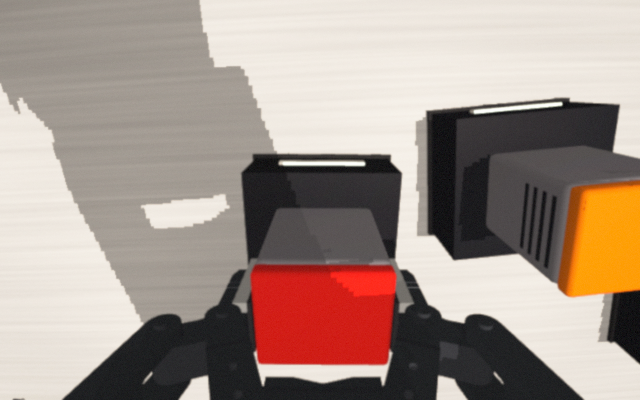

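The cap height equals the seated amber's (115.8 vs 115.9), so it is seated. Relaxing the push, then letting go.

carry_out(increments=[[[0,0,-0.004,0,0,0],[0,0,-0.004,0,0,0]]])

```text
clock: 8.95
eef_pos: [490.3, 19.5, 97.7]
tcp_rot: [3.141, -0.0, 3.101]
contact_force: [-1.9, 3.5, 12.4]
opening: 0.601
```

carry_out(increments=[[[0,0,0,0,0,0],[0,0,0,0,0,0],[0,0,0,0,0,0],[0,0,0,0,0,0],[0,0,0,0,0,0]]], hand=0)

```text
clock: 9.37
eef_pos: [489.9, 19.2, 97.0]
tcp_rot: [3.141, -0.001, 3.101]
contact_force: [0.1, 0.6, 0.5]
opening: 0.999
```

carry_out(increments=[[[0,0,-0.05,0,0,0],[0,0,-0.12,0,0,0],[0,0,-0.2,0,0,0],[0,0,-0.27,0,0,0],[0,0,-0.3,0,0,0]]])

```text
clock: 9.78
eef_pos: [491.6, 19.2, 220.7]
tcp_rot: [3.141, 0.003, 3.101]
contact_force: [0.9, 0.8, -0.4]
opening: 0.997
```

Run:
```python
from h import *
f=optics.grab_frame('wrist'); save(f,'w6.png'); np.savez('w6.npz',**f);P,u,v=pts(f)
im=f['img'].astype(int); m=(im[:,:,0]>110)&(im[:,:,1]<60)
Q,_,_=pts(f,m); Q=Q[np.hypot(Q[:,0]-490,Q[:,1]-19)<45]; print('cap z',np.percentile(Q[:,2],[10,50,90]),cv2.minAreaRect(Q[Q[:,2]>108][:,:2].astype(np.float32)))
go([562,286.7,217],down(188.1))
```

```text
cap z [114.79406308 115.70682183 116.51450648] ((487.9727783203125, 19.399169921875), (51.59339141845703, 41.332054138183594), 87.34369659423828)
t 9.83 dist 276.5 ang 10.43 rows>= 6.6
row [-0.147, 0.6753, 0.0128, 0.0004, 0.0048, -0.1738]
```

View pics/w6.png

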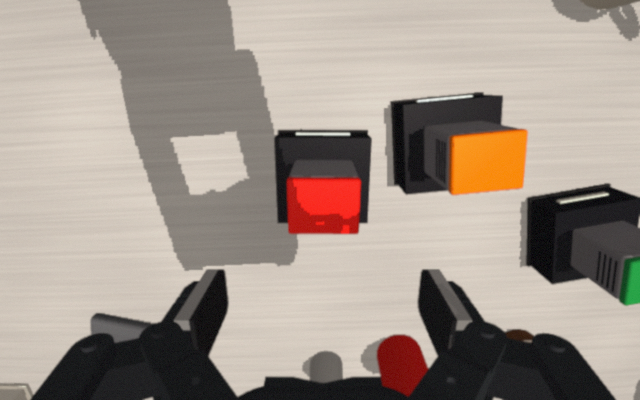

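The red pack sits in its dock at (323,205) and the jaws are clear of it. On to the green pack.

carry_out(increments=[[[-0.02,0.09,0,0,0,-0.03],[-0.04,0.185,0.003,0,0,-0.06],[-0.06,0.28,0.005,0,0.002,-0.09],[-0.082,0.375,0.007,0,0.003,-0.12],[-0.102,0.47,0.009,0,0.004,-0.15]]])

```text
clock: 10.25
eef_pos: [538.5, 207.0, 212.9]
tcp_rot: [3.141, -0.006, -3.024]
contact_force: [0.7, -0.6, 0.1]
opening: 0.999
```

carry_out(increments=[[[-0.02,0.08,0,0,0,-0.015],[-0.035,0.15,0.003,0,0.001,-0.024],[-0.045,0.2,0.004,0,0.001,-0.024],[-0.045,0.2,0.004,0,0.001,-0.024],[-0.045,0.2,0.004,0,0.001,-0.024]]])

```text
clock: 10.67
eef_pos: [546.5, 287.6, 210.8]
tcp_rot: [3.141, -0.008, -2.998]
contact_force: [0.1, -0.8, -0.7]
opening: 0.999
```

Run:
```python
from h import *
f=optics.grab_frame('wrist'); save(f,'w7.png'); np.savez('w7.npz',**f)
im=f['img'].astype(int); m=(im[:,:,1]>80)&(im[:,:,0]<70)&(im[:,:,2]<110)
Q,_,_=pts(f,m); Q=Q[(np.hypot(Q[:,0]-562,Q[:,1]-287)<45)&(Q[:,2]>108)]; rc=cv2.minAreaRect(Q[:,:2].astype(np.float32)); print('cap',len(Q),rc,np.median(Q[:,2]))
P,u,v=pts(f);k=(np.hypot(P[:,0]-562,P[:,1]-287)<70)&(P[:,2]>42)&(P[:,2]<50);Q=P[k];print('dock',cv2.minAreaRect(Q[:,:2].astype(np.float32)))
c,R,s=cur();print(c,s['tcp_rot'])
go([562,286.7,97],down(188.1))
```

```text
cap 3925 ((560.8577270507812, 287.5320739746094), (41.90601348876953, 51.3838996887207), 8.156357765197754) 115.74309660355988
dock ((561.5259399414062, 287.58819580078125), (79.66920471191406, 85.30902099609375), 8.045357704162598)
[546.48448127 286.62607745 211.01566101] [ 3.14128773 -0.0078501  -2.9991013 ]
t 10.72 dist 115.1 ang 0.45 rows>= 2.8
row [-0.0407, -0.0054, 0.2847, 0.0003, -0.0075, 0.0011]
```

View pics/w7.png

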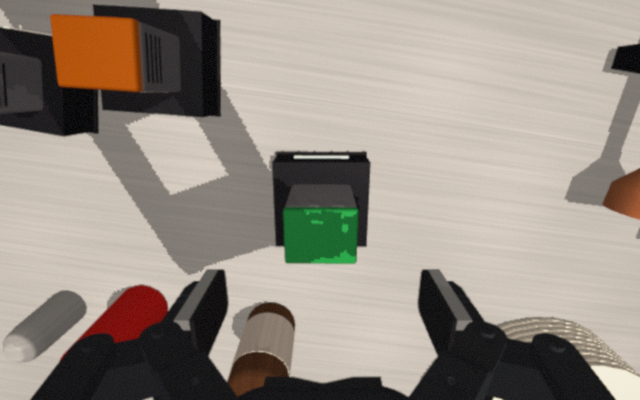

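The green cap at (320,233) is centred between the jaws. Descending and gripping.

carry_out(increments=[[[-0.025,-0.002,0.05,0,-0.004,0],[-0.0395,-0.0036,0.13,0,-0.0075,0.001],[-0.0395,-0.0036,0.21,0,-0.0075,0.001],[-0.0395,-0.0036,0.265,0,-0.0075,0.001],[-0.0395,-0.0036,0.285,0,-0.0075,0.001]]])

```text
clock: 11.13
eef_pos: [560.0, 285.2, 94.2]
tcp_rot: [-3.141, -0.004, -3.002]
contact_force: [-1.1, -0.1, -0.2]
opening: 0.997
```

carry_out(increments=[[[0,0,0,0,0,0],[0,0,0,0,0,0],[0,0,0,0,0,0],[0,0,0,0,0,0],[0,0,0,0,0,0]]], hand=1, squeeze=60)

```text
clock: 11.55
eef_pos: [563.3, 288.0, 99.8]
tcp_rot: [3.14, 0.004, -3.001]
contact_force: [-0.2, -0.5, 7.1]
opening: 0.599
```

carry_out(increments=[[[0,0,0,0,0,0],[0,0,0,0,0,0]]])

```text
clock: 11.72
eef_pos: [563.3, 288.1, 99.8]
tcp_rot: [3.14, 0.005, -3.001]
contact_force: [0.9, -2.1, 7.3]
opening: 0.603
```

Gripped. Drawing it straight up, gently at first.

carry_out(increments=[[[0,0,-0.015,0,0,0],[0,0,-0.035,0,0,0],[0,0,-0.06,0,0,0],[0,0,-0.1,0,0,0],[0,0,-0.14,0,0,0]]])

```text
clock: 12.13
eef_pos: [561.4, 287.5, 154.7]
tcp_rot: [3.141, 0.0, -3.001]
contact_force: [-0.6, -0.2, -4.0]
opening: 0.604
```

carry_out(increments=[[[0,0,-0.08,0,0,0],[0,0,-0.16,0,0,0],[0,0,-0.24,0,0,0],[0,0,-0.32,0,0,0],[0,0,-0.4,0,0,0]]])

```text
clock: 12.55
eef_pos: [561.0, 287.2, 316.2]
tcp_rot: [3.14, 0.001, -3.001]
contact_force: [0.1, 0.3, -3.7]
opening: 0.599
```

Run:
```python
from h import *
f=optics.grab_frame('wrist'); save(f,'w8.png')
im=f['img'].astype(int); m=(im[:,:,1]>80)&(im[:,:,0]<70)&(im[:,:,2]<110)
p,R,s=cur(); Q,_,_=pts(f,m); T=R.inv().apply(Q-p); T=T[np.linalg.norm(T,axis=1)<80]; T=T[abs(T[:,2]-np.median(T[:,2]))<4]
print('cap in tool',len(T),cv2.minAreaRect(T[:,:2].astype(np.float32)),np.median(T[:,2]),p,s['contact_force'])
n=np.array([np.cos(np.radians(-14.4)),np.sin(np.radians(-14.4))])
print(np.array([677.2,-217])-121*n, np.array([677.2,-217])-200*n)
```

```text
cap in tool 12861 ((4.648488998413086, -1.446676254272461), (52.13385009765625, 42.70357131958008), 89.48986053466797) -8.80971372177714 [563.48862667 288.40792524 323.58577854] [1.2716274  0.86898369 3.48035119]
[ 560.0014375  -186.90852365] [ 483.48336777 -167.26202257]
```

View pics/w8.png

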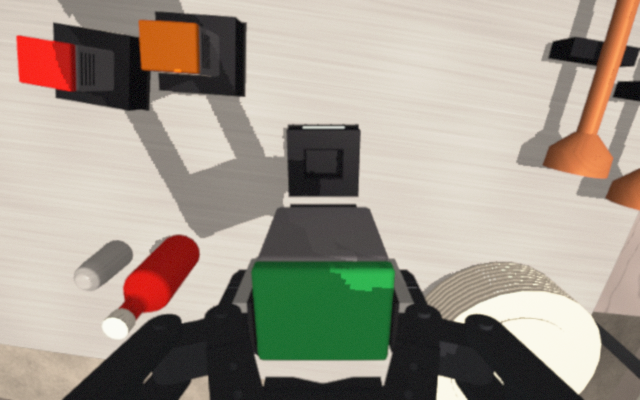

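Run:
```python
from h import *
go([545,-183,300],down(165.6))
```

```text
t 12.6 dist 472.4 ang 22.47 rows>= 11.3
row [0.2115, -1.1606, 0.0519, 0.0059, 0.0086, 0.3743]
```

carry_out(increments=[[[0.01,-0.05,0.002,0,0,0],[0.024,-0.13,0.006,0,0,0],[0.04,-0.22,0.01,0,0,0],[0.057,-0.31,0.014,0,0,0],[0.073,-0.4,0.018,0,0,0]]])

```text
clock: 13.02
eef_pos: [554.4, 123.6, 306.8]
tcp_rot: [3.14, 0.001, -3.0]
contact_force: [0.9, -0.5, -4.3]
opening: 0.599
```

carry_out(increments=[[[0.016,-0.09,0.004,0,0,0],[0.032,-0.18,0.008,0,0,0],[0.048,-0.27,0.012,0,0,0],[0.064,-0.35,0.015,0,0,0],[0.074,-0.41,0.018,0,0,0]]])

```text
clock: 13.43
eef_pos: [548.0, -44.0, 299.5]
tcp_rot: [3.141, 0.001, -3.002]
contact_force: [-0.2, 0.7, -3.8]
opening: 0.597
```

Run:
```python
from h import *
print(cur()[0]);go([545,-183,280],down(165.6))
```

```text
[547.9848336  -43.99751218 299.4910881 ]
t 13.43 dist 140.4 ang 22.41 rows>= 3.4
row [0.0559, -0.3431, 0.0484, 0.0008, 0.0009, 0.3735]
```

carry_out(increments=[[[0.014,-0.08,0.01,0,0,0.08],[0.028,-0.16,0.02,0,0,0.16],[0.042,-0.24,0.03,0,0,0.24],[0.052,-0.31,0.042,0,0,0.32],[0.056,-0.343,0.048,0,0,0.3735]]])

```text
clock: 13.85
eef_pos: [545.2, -183.5, 279.6]
tcp_rot: [3.141, 0.001, 2.885]
contact_force: [0.3, 0.3, -4.3]
opening: 0.601
```

carry_out(increments=[[[0,0,0,0,0,0],[0,0,0,0,0,0],[0,0,0,0,0,0]]])

```text
clock: 14.1
eef_pos: [545.9, -179.8, 279.9]
tcp_rot: [3.139, 0.001, 2.892]
contact_force: [-0.8, -0.3, -3.9]
opening: 0.601
```

Run:
```python
from h import *
f=optics.grab_frame('wrist'); save(f,'w9.png')
im=f['img'].astype(int); m=(im[:,:,1]>80)&(im[:,:,0]<70)&(im[:,:,2]<110)
p,R,s=cur(); Q,_,_=pts(f,m); T=R.inv().apply(Q-p); T=T[np.linalg.norm(T,axis=1)<80]; T=T[abs(T[:,2]-np.median(T[:,2]))<4]
rc=cv2.minAreaRect(T[:,:2].astype(np.float32)); zc=np.median(T[:,2]); print('cap in tool',len(T),rc,zc,p,s['tcp_rot'])
f=optics.grab_frame('scene'); save(f,'s9.png'); np.savez('s9.npz',**f)
```

```text
cap in tool 12498 ((1.9324417114257812, -0.8753395080566406), (51.782012939453125, 42.440120697021484), 89.93260955810547) -16.041409574444465 [ 546.04445819 -179.58189047  279.98678148] [3.13955605e+00 9.10169736e-04 2.89283952e+00]
```

View pics/w9.png

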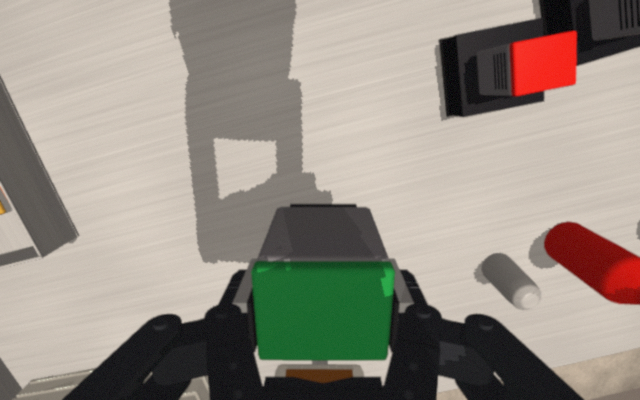

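View pics/s9.png

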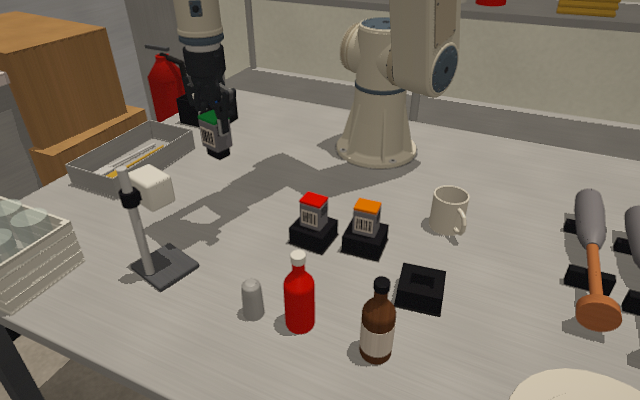

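The scene view shows the red pack seated at (313,210), the amber pack still charging, the green dock empty, and the green pack held upright at (213,135). Now the final approach.

Run:
```python
from h import *
go([562,-186.6,227.6],down(165.6))
```

```text
t 14.2 dist 55.2 ang 0.2 rows>= 1.3
row [-0.0426, -0.0077, 0.1311, 0.0018, 0.0011, 0.0027]
```

carry_out(increments=[[[-0.008,-0.002,0.025,0,0,0],[-0.02,-0.004,0.06,0,0,0.001],[-0.032,-0.006,0.1,0.001,0.001,0.002],[-0.039,-0.007,0.122,0.001,0.001,0.003],[-0.0426,-0.0077,0.131,0.002,0.001,0.003]]])

```text
clock: 14.62
eef_pos: [561.5, -187.0, 225.2]
tcp_rot: [-3.141, -0.003, 2.889]
contact_force: [-0.7, -0.3, -5.3]
opening: 0.602
```

carry_out(increments=[[[0,0,0,0,0,0],[0,0,0,0,0,0],[0,0,0,0,0,0],[0,0,0,0,0,0]]])

```text
clock: 14.95
eef_pos: [562.3, -187.7, 228.1]
tcp_rot: [-3.141, 0.001, 2.888]
contact_force: [0.1, 0.0, -4.4]
opening: 0.604
```

Run:
```python
from h import *
f=optics.grab_frame('wrist'); save(f,'w10.png')
im=f['img'].astype(int); m=(im[:,:,1]>80)&(im[:,:,0]<70)&(im[:,:,2]<110)
p,R,s=cur(); Q,_,_=pts(f,m); T=R.inv().apply(Q-p); k=np.linalg.norm(T,axis=1)<80; T=T[k];Q=Q[k]; k=abs(T[:,2]-np.median(T[:,2]))<4; T=T[k];Q=Q[k]
print('cap tool',cv2.minAreaRect(T[:,:2].astype(np.float32)),np.median(T[:,2]),'world',cv2.minAreaRect(Q[:,:2].astype(np.float32)),np.median(Q[:,2]),p,s['tcp_rot'],s['contact_force'])
w=np.linalg.svd(Q-Q.mean(0),full_matrices=0)[2][2]; print('cap normal',w)
for n in ('scene','top'):
    f=optics.grab_frame(n); save(f,n+'10.png'); np.savez(n+'10.npz',**f); P,u,v=pts(f); im=f['img'].astype(int)
    m=(im[:,:,1]>im[:,:,0]+30)&(im[:,:,1]>im[:,:,2]+20); Q,_,_=pts(f,m); Q=Q[np.hypot(Q[:,0]-560,Q[:,1]+187)<60]
    if len(Q)>5: print(n,'green',len(Q),cv2.minAreaRect(Q[:,:2].astype(np.float32)),np.percentile(Q[:,2],[5,50,95]))
    print([(np.round(d['point'],1),d['confidence']) for d in nets.tip_of('charged_pack_label',n)[:2]])
go([562,-186.6,227.6],down(165.6))
```

```text
cap tool ((1.6324043273925781, -0.5548419952392578), (42.78302764892578, 51.889949798583984), 0.34534406661987305) -16.106143893871717 world ((560.4413452148438, -187.89096069335938), (51.88996887207031, 42.7830924987793), 75.1178970336914) 244.14557876707556 [ 562.17443333 -187.77481414  228.04279542] [-3.14101477e+00  1.10218031e-03  2.88791313e+00] [ 1.07826817 -0.28040299 -4.12874151]
cap normal [-0.0046329  -0.00150917  0.99998813]
scene green 180 ((564.2918090820312, -188.691162109375), (54.45299530029297, 37.49134063720703), 75.9412612915039) [239.41674277 244.56288937 246.15785602]
[(array([305.8, 280.5,  -0.8]), 0.74), (array([ 580.8, -194.3,  206.9]), 0.69)]
top green 27 ((550.9632568359375, -165.08860778808594), (12.747502326965332, 9.257658958435059), 88.70758819580078) [240.28862291 243.90251557 246.99737673]
[(array([ 582.7, -194.5,  202.1]), 0.43)]
t 15.2 dist 1.1 ang 0.14 rows>= 0.0
row [0.0006, 0.0028, -0.0, -0.0005, 0.0004, -0.0023]
```

View pics/scene10.png

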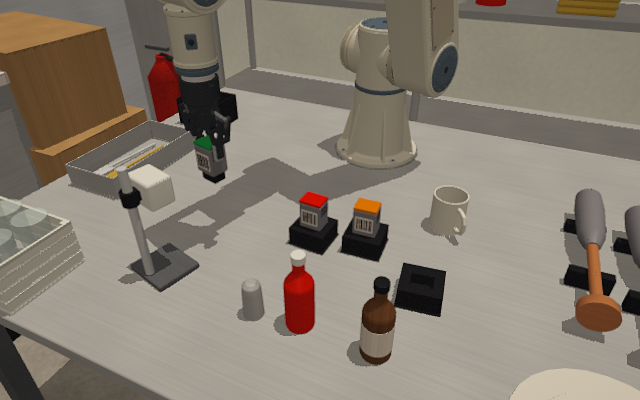

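View pics/w10.png

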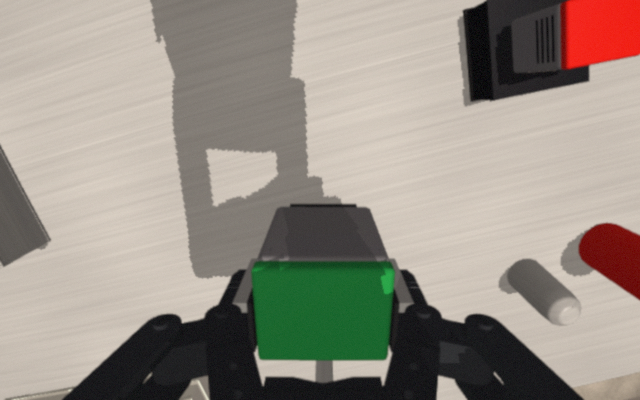

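carry_out(increments=[[[0.0006,0.0026,0,0,0,-0.002],[0.0006,0.0026,0,0,0,-0.002],[0.0006,0.0026,0,0,0,-0.002],[0.0006,0.0026,0,0,0,-0.002],[0.0006,0.0026,0,0,0,-0.002]]])

```text
clock: 15.62
eef_pos: [561.9, -186.6, 227.2]
tcp_rot: [-3.141, -0.0, 2.89]
contact_force: [-0.2, 0.4, -5.0]
opening: 0.6
```

carry_out(increments=[[[0,0,0,0,0,0],[0,0,0,0,0,0],[0,0,0,0,0,0],[0,0,0,0,0,0],[0,0,0,0,0,0]]])

```text
clock: 16.03
eef_pos: [562.0, -186.7, 227.3]
tcp_rot: [-3.141, -0.0, 2.89]
contact_force: [-0.2, -0.7, -3.3]
opening: 0.6
```

Run:
```python
from h import *
c,R,s=cur(); print(c,s['tcp_rot'],s['contact_force'],s['opening'],abs(s['qvel']).max(),s['clock'])
print(r.sign_off())
```

```text
[ 561.95373714 -186.66930688  227.25249145] [-3.14105855e+00 -1.24259115e-04  2.88998410e+00] [-0.16703172 -0.6660126  -3.34871731] 0.6004484658789547 0.0013099810172420346 16.0333
the job is handed in; nothing more can be done
None
```

The flat pack is in the empty dock and released, and the charged pack is held still in front of the scanner. I handed the job in at 16 s of the 64 s allowed.

- **Flat pack:** after I let go, its cap stood at 115.7 mm, level with the seated amber pack at 115.9 mm. That means it is fully home.
- **Charged pack:** by my measurements the label is about 99 mm from the window and upright. It is within about 1 mm sideways and in height, and square to within about 0.5°. The arm was still and the grip was holding at the end.
- **Everything else:** the largest push I saw was about 32 N, while pressing the flat pack home. The amber pack, scanner, bottles, shaker and mug look untouched in the last pictures.
- **Disagreements:** the label network's readings were within about 3 mm of mine sideways. In height they were 202 and 207 mm, against my 203 mm. Its top hit from the scene camera was a false one, on the mug. I trusted the wrist-camera depth instead.

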